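# Bring the blue-lidded dish under the microscope

## Task

Hook a fingertip behind the upright black lip of the dish carrier on the microscope's light base and draw the carrier slowly out along its rails until the blue-lidded dish is centred under the objective, then let go and move clear. Do not pinch the lip, touch or lift any of the dishes, or bump the microscope, and leave everything else on the bench where it stands.

Things in the scene. Friction and masses are not known exactly. Their poses are not given: they have to be found in the camera images.
- scope: The stereo microscope. Origin on the bench, straight below the objective's axis; x axis along the carrier's rails, pointing inwards (away from the lip), so the carrier is drawn out along -x; z up. Its white light base spans x -130 to 130 mm, y -140 to 240, 58 high. Two rails (x -100 to 140, tops 72 high) lie on it at y = +-41. Two small black knobs on its near side reach x = -156, 46 high.
- lens (a point): Centre of the lower face of the objective (black, 66 mm wide), 175 mm above the bench, on the vertical axis under which the dish has to be centred, 130 mm inwards of the base's near edge. It does not move. The white head above it begins 228 mm above the bench and, with its knobs, reaches 56 mm from the axis towards the robot; the focus column is 190 mm to its side, at +y of the microscope.
- lip (a point): Middle of the top edge of the carrier's finger lip, on its inner face (towards the objective), 84 mm above the bench; moves with the carrier, axes as the microscope's. The lip is an upright black plate 64 mm wide across the rails, 6 mm thick, at the carrier's near end. It stands 20 mm above the flat aluminium carrier plate, which is bare for 159 mm behind it: fingertips can come down there.
- carrier (a joint): How far the carrier has been drawn out, in m, from where it was found: 0 at the start, growing as it comes out, outer stop at 0.145. The carrier's dish recesses are centred 183, 226 and 269 mm behind the lip's inner face; at the start that face is 145 to 155 mm from the objective's axis, so the draw needed is 28 to 124 mm. It slides with about 2 N of friction and stays where it is left.
- blue_dish_mid (a point): Middle of the dish with the see-through blue lid, the one wanted: a closed round dish 36 to 39 mm across and 12 mm high, loose in one of the carrier's three recesses (1 mm play to each side); this point is 70 mm above the bench.
- clear_dish1_mid (a point): Middle of a dish of the same size with a clear lid and white rim, in another recess of the carrier. Stays in its recess.
- clear_dish2_mid (a point): Middle of the other dish with a clear lid and white rim, in the remaining recess. Stays in its recess.
- petri: Spare clear dish, 60 mm across and 15 mm high, standing on the microscope's base beside the rails. Origin at its underside. Leave alone.
- vial: Glass vial with a yellow cap, 25 mm across and 57 mm high, standing on the microscope's base on the column's side of the rails. Origin at its underside. Leave alone.
- flask: Conical glass flask with a pink stopper, 84 mm across, 157 mm high, on the bench on the robot's left. Origin at its underside. Leave alone.
- wash_bottle: White plastic wash bottle with a red cap and bent spout, 70 mm across, 200 mm high, on the bench on the robot's right. Origin at its underside. Leave alone.
- beaker: Empty tall glass beaker, 80 mm across, 115 mm high, on the bench on the robot's left. Origin at its underside. Leave alone.

How it is judged:
By the outcome, as a careful person would: the job done as asked, in the order asked, and still so for the second after the job is handed in, with the robot touching nothing.
It also fails if it takes over 38 s, if anything falls off the work surface, if the arm or the gripper's body presses on something with over 40 N, if the wrist force passes 120 N, or if a joint passes its speed limit or range.

## Robot

A 6-joint arm with a two-finger parallel gripper is mounted at the origin on the work surface. World frame = base frame: x ahead of the robot, y to its left, z up, the work surface at z = 0. Lengths are in m, angles in rad, forces in N, time in s.
With the tool pointing down it reaches from about 0.35 to 0.975 m from the base axis. Payload 4.9 kg.
Tool frame: the origin (TCP) lies at the very end of the fingers, on their centre line; the grasp point (between the pads) lies 19 mm behind it (pinch_z is the distance from the TCP to the grasp point, in m); z points along the fingers, y is the line along which they close (so a half turn about z gives the same grasp; the last joint's range is limited). The gripper opens to 85 mm and grips with 20 to 120 N. Pads are 22 mm wide; open, the fingers measure 114 mm over their backs; the gripper's body (76 mm by 85 mm) begins 54 mm behind the grasp point. The pads swing forward as they close: fully open they stand 13 mm farther back than shut.
Start: joints at [-1.221, 0.053, 1.613, -0, 1.476, -0.119], TCP at [0.282, -0.558, 0.231] pointing down, gripper open.
Joint ranges: [-3.01, 3.01], [-1.01, 2.22], [0.06, 2.58], [-1.02, 4.17], [0.09, 2.62], [-3.14, 3.14]. Speed limits (rad/s): [2.57, 2.57, 3.14, 3.14, 3.14, 3.14].

## Interface

Orientations are given as a unit quaternion [w, x, y, z].
In Python, from plant import * gives the robot as it stands. The module is installed in compiled form; this text tells all that it offers.
- The arm moves only by the tool play_rows, never from a script. Its arguments are lists of equal length, an entry for each row: "linear": the shift along the world's x, y, z in m, a list of three; "turn": the turn about the world's z in degrees. A call has 1 to 8 rows; each row shifts and turns the commanded pose from where the row before left it; what a row does not reach is not made up. A row lasts 1/8 s, in which the tool goes at most 62.5 mm and 10.7 degrees, less where a joint would pass 70% of its speed; a pose out of reach is approached as far as the arm can. A call is refused whole if a number of a shift passes 0.0625 or a number of a turn 10.7, either way. A call with a gripper value outside its range is refused whole. "hand" is the finger opening in m, from 0 to 0.0854, set as the call begins (left out, the last holds). The fingers move at their own pace and stop on an object; the grip force is fixed at half the most. Time passes only in rows, so rows that do not move let the fingers close. It gives the time, the measured TCP pose, the force, the opening and the grip force at its end, in the units of the state.
- state(): the state, without advancing time (a new reading comes with each control period).
- grab_frame(name): name is "scene" or "side" or "wrist"; returns the picture (420x560x3 uint8, red, green, blue); there is no depth.
- camera_info(name): a dict with "camera_matrix" (3x3 intrinsics, pixels), "origin" and "attitude" of the camera in the world; the wrist camera has in their place "mount" (4x4, takes a point from camera to tool coordinates, whose origin is the TCP and whose axes are the flange's). Camera axes: x right, y down, z forward; pixel columns grow to the right and rows downward; lengths in m; the calibration is good to about 2 mm. A picture is of the moment at which its call begins: read the wrist's pose just before it. camera_info takes no time and is no camera call.
- job_done(): hands the job in; it is judged then, once.
Trained networks look in the newest picture that a camera, given by its name, has taken for a name from the list of things; names that differ only in an ending like _2 or _b are one class to them, and where a whole thing is asked for, a point or a joint stands for the part that bears it (a point fixed in the world has none). Each returns a list of dicts, best first, with "p" (0 to 1); they miss things now and then, are a little off and sometimes report something else, mostly with a low value. They report only what shows in the picture. A call takes as long as a camera call.
- trace(camera, thing): "region" (420x560 bool, what is visible of it) and "location" ([column, row] in pixels, amid what is visible of it).
The state is a dict: "time": time; "joint_pos": joint angles; "joint_vel": joint speeds; "joint_efforts": joint torques, N m; "tool_pos": TCP position; "tool_rot": TCP orientation; "contact_force": force on the tool from outside, world axes, zero at the start; "ft_torque": the same for the moment, N m; "gripper_width": opening from 0.0 (shut) to 1.0 (fully open); "grasp_force": force on a finger pad.
Only numpy, scipy, OpenCV 4.12 (cv2) and the standard library are available. Lean on these libraries where they do the work, as an engineer would, in place of code of your own. Each camera call takes 0.05 s, during which the arm holds its last target. There are 200 camera calls.

## Working session

There is one attempt and no reset: what is moved stays moved. The work goes in short steps, Python scripts to look and compute and a tool call to move; the robot and the scene stay as the last step left them, time stands still between calls to the robot, and variables do not carry over. Pictures are saved under pics/ and viewed, at most 10 in all, crops included, and the job is handed in when it is done.

Besides the shell and the picture viewer there is one more tool, called after ">>>" as name([rows], argument=value, ...), one row to a line, values as JSON. play_rows: Moves the arm, as the interface text tells. Its arguments: {"type":"object","properties":{"linear":{"type":"array","items":{"type":"array","items":{"type":"number"}}},"turn":{"type":"array","items":{"type":"number"}},"hand":{"type":"number"}},"required":["linear","turn"]}

```bash
mkdir -p pics; cat > h.py <<'E'
from plant import *
import numpy as np, cv2
from scipy.spatial.transform import Rotation as R
def cam(name):
    c=camera_info(name); K=np.array(c["camera_matrix"])
    if "mount" in c:
        s=state(); q=np.array(s["tool_rot"]); T=np.eye(4); T[:3,:3]=R.from_quat(q[[1,2,3,0]]).as_matrix(); T[:3,3]=s["tool_pos"]
        M=T@np.array(c["mount"]); return K,M[:3,3],M[:3,:3]
    a=np.array(c["attitude"]); 
    A=a if a.shape==(3,3) else R.from_quat(a[[1,2,3,0]]).as_matrix()
    return K,np.array(c["origin"]),A
def onz(C,uv,z):
    K,o,A=C; d=A@np.linalg.inv(K)@np.array([uv[0],uv[1],1.]); return o+d*(z-o[2])/d[2]
def proj(C,p):
    K,o,A=C; v=K@(A.T@(np.array(p)-o)); return v[:2]/v[2]
def save(name,im): cv2.imwrite("pics/"+name,im[:,:,::-1])
E
python3 - <<'E'
from h import *
print(camera_info("scene")); print(camera_info("wrist")["mount"])
Z=dict(blue_dish_mid=.07,clear_dish1_mid=.07,lip=.075,petri=.065,vial=.09,flask=.07,wash_bottle=.1,beaker=.06,scope=.1)
ims=[]
for n in("scene","side"):
    C=cam(n); im=grab_frame(n); save(n+".png",im); print(n,C[1],C[2][:,2])
    for t,z in Z.items():
        for d in trace(n,t)[:3]: print(t,round(d["p"],2),np.round(d["location"]),d["region"].sum(),np.round(onz(C,d["location"],z),3))
s=state();print(s["time"],s["tool_pos"],s["tool_rot"])
E
```

```text
{'camera_matrix': array([[436.31345378,   0.        , 273.96400106],
       [  0.        , 436.31345378, 206.06116235],
       [  0.        ,   0.        ,   1.        ]]), 'origin': array([ 0.59250398, -0.39589481,  1.33192854]), 'attitude': array([-0.16771512,  0.98576555,  0.00956819, -0.00680945])}
[[ 3.11733983e-04 -9.47726993e-01 -3.19082200e-01  8.27767492e-02]
 [ 9.99999271e-01  6.67728630e-04 -1.00629459e-03 -1.67398307e-03]
 [ 1.16675286e-03 -3.19081653e-01  9.47726510e-01 -1.41999599e-01]
 [ 0.00000000e+00  0.00000000e+00  0.00000000e+00  1.00000000e+00]]
scene [ 0.59250398 -0.39589481  1.33192854] [-0.0166345   0.33052526 -0.94365054]
blue_dish_mid 0.7 [329. 299.] 128 [ 0.733 -0.232  0.07 ]
blue_dish_mid 0.45 [315. 274.] 128 [ 0.693 -0.161  0.07 ]
lip 0.61 [315. 282.] 926 [ 0.693 -0.186  0.075]
petri 0.75 [284. 293.] 250 [ 0.604 -0.215  0.065]
flask 0.79 [224.  89.] 554 [0.392 0.463 0.07 ]
flask 0.58 [330. 251.] 12055 [ 0.739 -0.09   0.07 ]
flask 0.19 [280. 298.] 218 [ 0.594 -0.23   0.07 ]
wash_bottle 0.61 [203. 362.] 656 [ 0.391 -0.407  0.1  ]
beaker 0.91 [308.  99.] 712 [0.678 0.435 0.06 ]
scope 0.9 [332. 252.] 12478 [ 0.741 -0.102  0.1  ]
side [0.13150516 0.83385292 0.87612238] [ 0.34576831 -0.69398435 -0.63152989]
blue_dish_mid 0.52 [246. 146.] 12011 [ 0.858 -0.333  0.07 ]
clear_dish1_mid 0.39 [270. 197.] 927 [ 0.628 -0.094  0.07 ]
lip 0.78 [270. 194.] 924 [ 0.631 -0.101  0.075]
petri 0.58 [295. 183.] 190 [ 0.593 -0.204  0.065]
vial 0.67 [231. 193.] 117 [ 0.735 -0.034  0.09 ]
vial 0.58 [369. 170.] 714 [ 0.384 -0.353  0.09 ]
flask 0.87 [242. 392.] 1671 [0.382 0.5   0.07 ]
wash_bottle 0.7 [368. 166.] 838 [ 0.391 -0.36   0.1  ]
beaker 0.67 [152. 308.] 1559 [0.684 0.415 0.06 ]
scope 0.64 [248. 145.] 12232 [ 0.829 -0.3    0.1  ]
1.0 [ 0.28237807 -0.55755444  0.23132709] [ 1.44351597e-05  9.72653038e-01  2.32262926e-01 -5.22904922e-07]
```

View pics/scene.png

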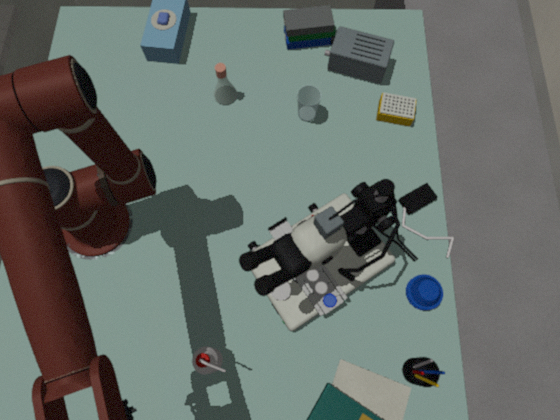

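View pics/side.png

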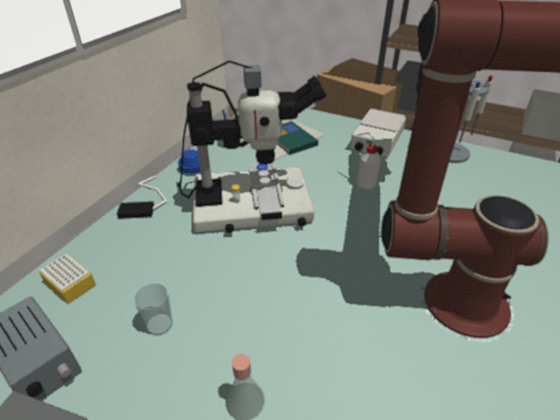

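The scene view shows the carrier running inwards towards lower right. The blue dish is at about (329,299) with two clear dishes at about (320,287) and (313,275). In the side view the lip is near (270,213). Next I'll fit the pose from enlarged crops.

```bash
python3 - <<'E'
from h import *
a=cv2.imread("pics/scene.png")[180:340,230:410]; b=cv2.imread("pics/side.png")[140:240,180:325]
cv2.imwrite("pics/c1.png",cv2.resize(a,(675,600),interpolation=cv2.INTER_CUBIC))
cv2.imwrite("pics/c2.png",cv2.resize(b,(800,552),interpolation=cv2.INTER_CUBIC))
E
```

```text
(no output)
```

View pics/c1.png

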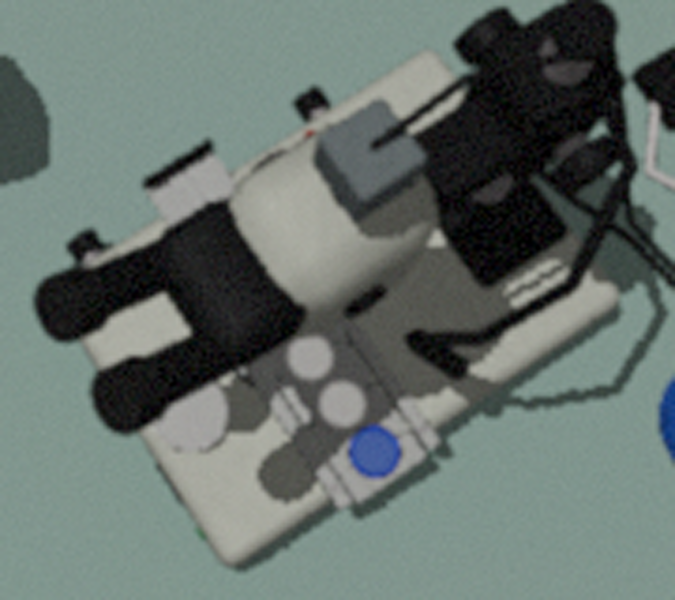

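View pics/c2.png

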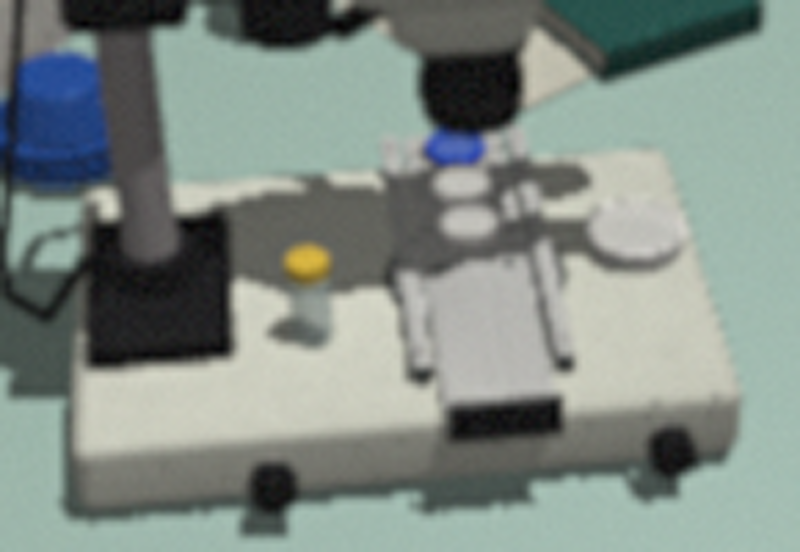

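Blue is clearly the deepest dish (269 mm behind the lip). The lip's top edge in the scene view runs from (269,229) to (286.5,219), and in the side view from (261,214) to (281.5,212). I'll fit the pose jointly.

```bash
python3 - <<'E'
from h import *
from scipy.optimize import least_squares
S,D=cam("scene"),cam("side")
def pts(p):
    x,y,w,d=p; c,s=np.cos(w),np.sin(w)
    W=lambda a,b,z:np.array([x+c*a-s*b,y+s*a+c*b,z]); return W
obs=[(S,'L',(0,.032,.084),(286.5,219.2)),(S,'L',(0,-.032,.084),(269.4,229.3)),
(S,'L',(.269,0,.076),(330,300.3)),(S,'L',(.226,0,.076),(321.2,287.7)),(S,'L',(.183,0,.076),(312.7,275.2)),
(S,'B',(-.13,.24,.058),(344.7,193.9)),(S,'B',(.13,-.14,.058),(291.9,330.7)),(S,'B',(.13,.24,.058),(394,258.7)),
(D,'L',(0,.032,.084),(260.8,214)),(D,'L',(0,-.032,.084),(281.5,212.1)),
(D,'L',(.269,0,.076),(262.5,166.6)),(D,'L',(.226,0,.076),(263.7,173.2)),(D,'L',(.183,0,.076),(265,180.1)),
(D,'B',(-.13,.24,.058),(193.6,222.5)),(D,'B',(-.13,-.14,.058),(313.6,212.5)),(D,'B',(.13,-.14,.058),(300,167.6))]
def f(p):
    W=pts(p); return np.concatenate([proj(C,W(a[0]-(p[3] if k=='L' else 0),a[1],a[2]))-u for C,k,a,u in obs])
r=least_squares(f,[.69,-.12,-1.05,.15],loss="soft_l1"); p=r.x
print(p,np.degrees(p[2])); print(np.round(f(p).reshape(-1,2),1))
W=pts(p)
print("lip",W(-p[3],0,.084),"hook x+15",W(-p[3]+.02,0,.07),"blue",W(.269-p[3],0,.07))
s=state();print(R.from_quat(np.array(s["tool_rot"])[[1,2,3,0]]).as_matrix().round(3)); print(cam("wrist"))
E
```

```text
[ 0.66491727 -0.13418199 -0.97282179  0.14605892] -55.73858257499235
[[ 0.1 -1.4]
 [-0.7 -0.3]
 [-0.3 -0.1]
 [-0.3 -0.2]
 [-0.3 -0.3]
 [-0.1 -4.2]
 [-2.1  0.1]
 [ 2.5 -0.6]
 [-0.2 -1.5]
 [ 0.2 -1.4]
 [-0.3 -1.4]
 [-0.3 -1.2]
 [-0.2 -0.9]
 [-1.8 -0.8]
 [ 1.7 -1.5]
 [ 0.8 -2.1]]
lip [ 0.58269053 -0.01346757  0.084     ] hook x+15 [ 0.59394992 -0.02999712  0.07      ] blue [ 0.73412936 -0.23579004  0.07      ]
[[ 0.892  0.452  0.   ]
 [ 0.452 -0.892 -0.   ]
 [-0.     0.    -1.   ]]
(array([[330.68336049,   0.        , 272.9068151 ],
       [  0.        , 330.68336049, 204.51852732],
       [  0.        ,   0.        ,   1.        ]]), array([ 0.35546629, -0.51865549,  0.37332958]), array([[ 0.45209957, -0.84517535, -0.28510455],
       [-0.89196675, -0.42879042, -0.1432972 ],
       [-0.00113884,  0.31908839, -0.94772428]]))
```

```bash
python3 - <<'E'
from h import *
S,D=cam("scene"),cam("side")
for a,b in (((247,260),(320,88)),((247,260),(308,100)),((262,284),(320,88)),((201,360),(370,155))):
    P=[]
    d=[C[2]@np.linalg.inv(C[0])@np.array([*u,1.]) for C,u in((S,a),(D,b))]
    t=np.linalg.lstsq(np.c_[d[0],-d[1]],D[1]-S[1],rcond=None)[0]; p,q=S[1]+t[0]*d[0],D[1]+t[1]*d[1]
    print(p.round(3),q.round(3))
E
```

```text
[ 0.521 -0.198  0.414] [ 0.522 -0.197  0.414]
[ 0.519 -0.19   0.381] [ 0.548 -0.179  0.381]
[ 0.554 -0.244  0.391] [ 0.541 -0.249  0.391]
[ 0.389 -0.403  0.122] [ 0.398 -0.4    0.12 ]
```

>>> play_rows([
  [-0.015,0.0375,0.01],
  [-0.015,0.0375,0.01],
  [-0.015,0.0375,0],
  [-0.015,0.0375,0],
  [0.025,0.05,0],
  [0.025,0.05,0],
  [0.025,0.05,0],
  [0.025,0.05,0],
], turn=[0,0,0,0,0,0,0,0], hand=0)

```text
time: 2.0
tool_pos: [0.3228, -0.206, 0.2516]
tool_rot: [0.001, 0.973, 0.232, 0.0]
contact_force: [1.8, -0.1, -0.6]
gripper_width: -0.0
grasp_force: 0.0
```

>>> play_rows([
  [0.02,0.05,0],
  [0.02,0.05,0],
  [0.02,0.05,0],
  [0.02,0.05,0],
  [0.037,0.005,0],
  [0.037,0.005,0],
  [0.037,0.005,0],
  [0,0,0],
], turn=[2,2,2,1.4,0,0,0,0])

```text
time: 3.0
tool_pos: [0.5145, 0.0078, 0.2506]
tool_rot: [-0.0, 0.956, 0.295, -0.001]
contact_force: [-0.2, 0.1, 1.1]
gripper_width: 0.002
grasp_force: 0.0
```

```bash
python3 - <<'E'
from h import *
C=cam("wrist"); im=grab_frame("wrist"); save("w1.png",im)
for t,z in dict(lip=.075,petri=.065,scope=.058).items():
    for d in trace("wrist",t)[:2]: print(t,round(d["p"],2),np.round(d["location"]),d["region"].sum(),np.round(onz(C,d["location"],z),3))
c,s=np.cos(-.9728),np.sin(-.9728)
for b in(.032,-.032): print(proj(C,[.6649-c*.1461-s*b,-.1342-s*.1461+c*b,.084]))
E
```

```text
lip 0.88 [428. 133.] 13704 [ 0.635 -0.085  0.075]
petri 0.8 [480. 231.] 2744 [ 0.592 -0.206  0.065]
scope 0.67 [440.  94.] 37613 [ 0.671 -0.076  0.058]
[338.17557138 100.85772165]
[333.85078914 171.28508191]
```

View pics/w1.png

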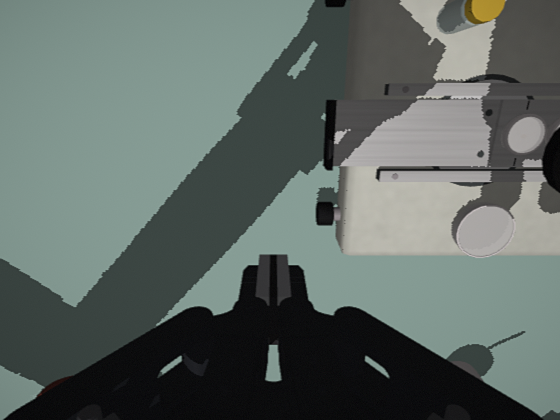

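```bash
python3 - <<'E'
from h import *
im=cv2.imread("pics/w1.png")
cv2.imwrite("pics/w1c.png",cv2.resize(im[75:195,315:475],(800,600),interpolation=cv2.INTER_CUBIC))
E
```

```text
(no output)
```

View pics/w1c.png

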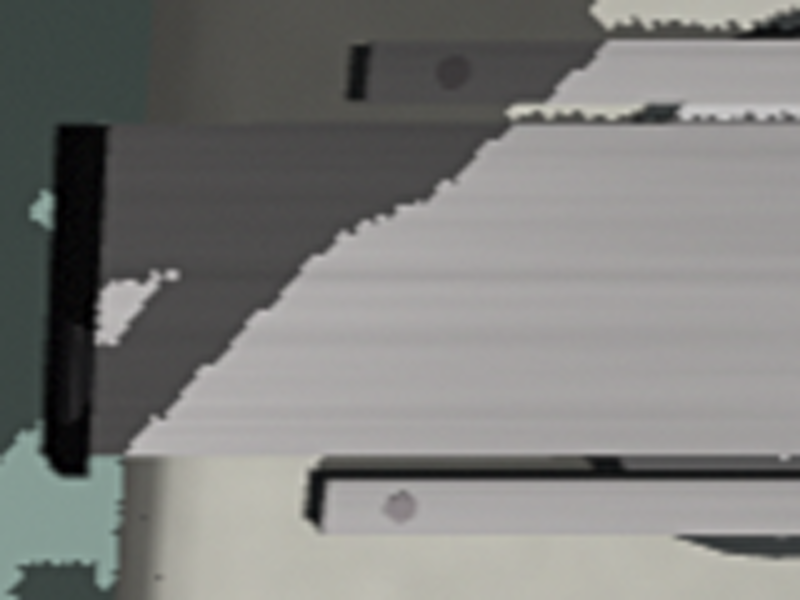

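```bash
python3 - <<'E'
from h import *
from scipy.optimize import least_squares
Wc=cam("wrist"); S,D=cam("scene"),cam("side")
o=[(Wc,1,(0,.032,.084),(336,100)),(Wc,1,(0,-.032,.084),(332.6,170)),(Wc,0,(-.1,.041,.072),(388.6,89.5)),(Wc,0,(-.1,-.041,.072),(379.6,175.3)),(Wc,1,(.183,0,.076),(526,135))]
o2=o+[(S,1,(.269,0,.076),(330,300.3)),(S,1,(.226,0,.076),(321.2,287.7)),(S,1,(.183,0,.076),(312.7,275.2)),(D,1,(.269,0,.076),(262.5,166.6)),(D,1,(.226,0,.076),(263.7,173.2)),(D,1,(.183,0,.076),(265,180.1)),(S,1,(0,0,.084),(278,224.2)),(D,1,(0,0,.084),(271.1,213))]
def W(p,k,a):
    c,s=np.cos(p[2]),np.sin(p[2]); x=a[0]-k*p[3]; return np.array([p[0]+c*x-s*a[1],p[1]+s*x+c*a[1],a[2]])
for O in(o,o2):
    f=lambda p:np.concatenate([proj(C,W(p,k,a))-u for C,k,a,u in O])
    p=least_squares(f,[.665,-.134,-.97,.15],loss="soft_l1").x
    print(p.round(4),np.degrees(p[2]).round(2),"\n",f(p).reshape(-1,2).round(1).tolist(),"lip",W(p,1,(0,0,.084)).round(4),"goal TCP",W(p,1,(.03,0,.07)).round(4),"u",np.cos(p[2]),np.sin(p[2]))
print(state()["tool_pos"])
E
```

```text
[ 0.6654 -0.1359 -0.9715  0.1498] -55.66 
 [[0.1, -0.2], [-0.5, 0.1], [0.0, -0.3], [-0.0, 1.0], [0.3, -0.1]] lip [ 0.581  -0.0122  0.084 ] goal TCP [ 0.5979 -0.037   0.07  ] u 0.5640691348930504 -0.8257275646731225
[ 0.6655 -0.1358 -0.9712  0.1495] -55.65 
 [[0.4, -0.3], [-0.2, 0.1], [0.0, -0.4], [-0.0, 0.9], [0.5, -0.2], [-0.8, -0.6], [-0.7, -0.7], [-0.8, -0.7], [-0.2, -1.1], [-0.1, -0.9], [-0.1, -0.6], [-0.9, -1.2], [0.4, -1.0]] lip [ 0.5811 -0.0124  0.084 ] goal TCP [ 0.5981 -0.0371  0.07  ] u 0.5642733233611799 -0.8255880428778807
[0.51265766 0.00732144 0.2514468 ]
```

Three views agree: the lip is at (0.581,-0.012), the axis at (0.6655,-0.136) and the draw is about 119.5 mm. I'll move above the bare plate and descend.

>>> play_rows([
  [0.0283,-0.0148,0],
  [0.0285,-0.0148,0],
  [0.0285,-0.0147,0],
  [0,0,-0.03],
  [0,0,-0.04],
  [0,0,-0.04],
  [0,0,-0.03],
  [0,0,0],
], turn=[0,0,0,0,0,0,0,0])

```text
time: 4.2
tool_pos: [0.5959, -0.0367, 0.1087]
tool_rot: [-0.001, 0.956, 0.294, -0.003]
contact_force: [-0.2, 0.8, 0.4]
gripper_width: 0.0
grasp_force: 0.0
```

```bash
python3 - <<'E'
from h import *
im=grab_frame("wrist"); C=cam("wrist"); s=state(); p=np.array(s["tool_pos"])
d=np.array([.5642,-.8257,0]); lip=np.array([.5811,-.0124,0])
print(p,s["contact_force"],"behind lip",(p-lip)@d)
side=grab_frame("side")
save("m.png",np.hstack([cv2.resize(im,(400,300)),cv2.resize(side[60:240,160:400],(400,300))]))
E
```

```text
[ 0.59758074 -0.03692984  0.1110993 ] [0.22054694 0.1458253  0.5977822 ] behind lip 0.029552724448489727
```

View pics/m.png

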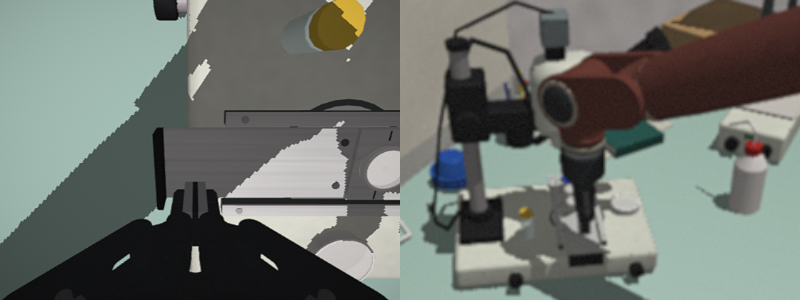

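The fingertips are about 30 mm behind the lip, over the bare plate and clear of the lip and the head. I'll descend, then creep outwards.

>>> play_rows([
  [0,0,-0.015],
  [0,0,-0.015],
  [0,0,-0.01],
  [0,0,0],
  [-0.0017,0.0025,0],
  [-0.0017,0.0025,0],
  [-0.0017,0.0025,0],
  [0,0,0],
], turn=[0,0,0,0,0,0,0,0])

```text
time: 5.3
tool_pos: [0.5936, -0.0292, 0.0716]
tool_rot: [0.0, 0.956, 0.295, 0.0]
contact_force: [-0.8, 0.7, -0.4]
gripper_width: 0.001
grasp_force: 0.0
```

```bash
cat > q.py <<'E'
from h import *
s=state(); p=np.array(s["tool_pos"]); d=np.array([.5642,-.8257,0]); lip=np.array([.5811,-.0124,0]); 
print(s["time"],p,"behind lip0",((p-lip)@d).round(4),"F along",(np.array(s["contact_force"])@d).round(2),np.round(s["contact_force"],2))
E
python3 q.py
```

```text
5.3 [ 0.59362731 -0.02915016  0.07162377] behind lip0 0.0209 F along -1.03 [-0.79  0.7  -0.41]
```

>>> play_rows([
  [-0.0011,0.0017,0],
  [-0.0011,0.0017,0],
  [-0.0011,0.0017,0],
  [0,0,0],
], turn=[0,0,0,0])

```text
time: 5.8
tool_pos: [0.5903, -0.0243, 0.0713]
tool_rot: [0.0, 0.956, 0.295, 0.0]
contact_force: [0.7, -0.8, 0.4]
gripper_width: 0.004
grasp_force: 0.5
```

>>> play_rows([
  [-0.0011,0.0017,0],
  [-0.0011,0.0017,0],
  [-0.0011,0.0017,0],
  [0,0,0],
], turn=[0,0,0,0])

```text
time: 6.3
tool_pos: [0.5868, -0.019, 0.0713]
tool_rot: [-0.0, 0.956, 0.295, -0.0]
contact_force: [-1.1, -1.6, 0.0]
gripper_width: -0.0
grasp_force: 0.6
```

```bash
python3 q.py; python3 - <<'E'
from h import *
im=grab_frame("wrist"); save("w3.png",cv2.resize(im[130:330,180:340],(480,600)))
E
```

```text
6.3 [ 0.5867514  -0.01895092  0.07129652] behind lip0 0.0086 F along 0.68 [-1.06 -1.55  0.01]
```

View pics/w3.png

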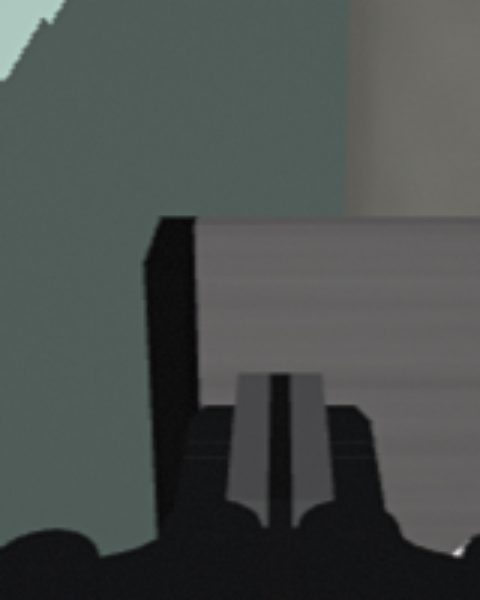

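```bash
cat >> q.py <<'E'
import sys
if len(sys.argv)>2:
    P=onz(cam("wrist"),(float(sys.argv[1]),float(sys.argv[2])),.084); print("lip drawn",-((P-lip)@d),"tip behind lip",(p-P)@d, "across",(P-lip)@[.8257,.5642,0])
E
python3 q.py 245 202.3
```

```text
6.35 [ 0.58679709 -0.01897185  0.07131363] behind lip0 0.0086 F along 1.41 [ 0.12 -1.62  1.05]
lip drawn 0.004509341253543378 tip behind lip 0.013150016879150132 across 0.04144572616312901
```

```bash
sed -i 's/,.084); print/,.064); print/' q.py; python3 q.py 245 202.3
```

```text
6.35 [ 0.58679709 -0.01897185  0.07131363] behind lip0 0.0086 F along 1.41 [ 0.12 -1.62  1.05]
lip drawn 0.006324508037751726 tip behind lip 0.014965183663358477 across 0.034861893205328835
```

Contact confirmed: the finger is about 14.7 mm from the lip face and the carrier is drawn about 6 mm. I'll draw slowly.

>>> play_rows([
  [-0.0014,0.0021,0],
  [-0.0023,0.0033,0],
  [-0.0028,0.0041,0],
  [-0.0028,0.0041,0],
  [-0.0028,0.0041,0],
  [-0.0028,0.0041,0],
  [-0.0028,0.0041,0],
  [-0.0028,0.0041,0],
], turn=[0,0,0,0,0,0,0,0])

```text
time: 7.35
tool_pos: [0.5663, 0.0111, 0.0713]
tool_rot: [0.0, 0.956, 0.295, -0.0]
contact_force: [0.4, -2.3, 0.2]
gripper_width: 0.003
grasp_force: 1.2
```

>>> play_rows([
  [-0.0028,0.0041,0],
  [-0.0028,0.0041,0],
  [-0.0028,0.0041,0],
  [-0.0028,0.0041,0],
  [-0.0028,0.0041,0],
  [-0.0028,0.0041,0],
  [-0.0023,0.0033,0],
  [0,0,0],
], turn=[0,0,0,0,0,0,0,0])

```text
time: 8.35
tool_pos: [0.5472, 0.0395, 0.0713]
tool_rot: [-0.001, 0.956, 0.295, 0.0]
contact_force: [0.2, 0.4, 1.1]
gripper_width: 0.002
grasp_force: 0.0
```

```bash
python3 q.py; python3 - <<'E'
from h import *
im=grab_frame("wrist"); side=grab_frame("side")
save("m2.png",np.hstack([cv2.resize(im[130:330,180:340],(320,400)),cv2.resize(side[140:240,180:300],(480,400),interpolation=cv2.INTER_CUBIC)]))
E
```

```text
8.35 [0.54716516 0.03948316 0.07131018] behind lip0 -0.062 F along -0.22 [0.17 0.38 1.15]
```

View pics/m2.png

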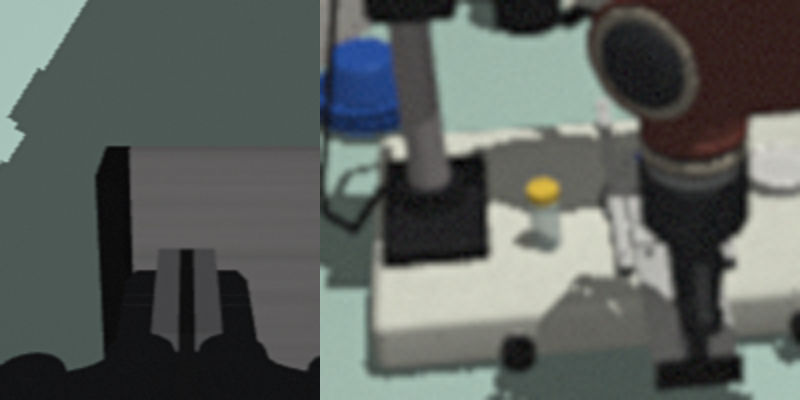

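Contact held, with the lip in the same place in the wrist view and about 77 mm drawn. I'll draw 38 mm more, then back off and check.

>>> play_rows([
  [-0.0014,0.0021,0],
  [-0.0028,0.0041,0],
  [-0.0028,0.0041,0],
  [-0.0028,0.0041,0],
  [-0.0028,0.0041,0],
  [-0.0028,0.0041,0],
  [-0.0028,0.0041,0],
  [-0.0014,0.0021,0],
], turn=[0,0,0,0,0,0,0,0])

```text
time: 9.45
tool_pos: [0.5276, 0.0679, 0.0714]
tool_rot: [-0.0, 0.956, 0.295, 0.0]
contact_force: [2.0, -1.5, -1.2]
gripper_width: -0.0
grasp_force: 1.1
```

>>> play_rows([
  [-0.0011,0.0016,0],
  [0,0,0],
  [0.001,-0.0015,0],
  [0.0024,-0.0035,0],
  [0,0,0.02],
  [0,0,0.04],
  [0,0,0.05],
  [0,0,0.04],
], turn=[0,0,0,0,0,0,0,0])

```text
time: 10.45
tool_pos: [0.5303, 0.0639, 0.2234]
tool_rot: [0.0, 0.956, 0.294, 0.0]
contact_force: [0.6, -0.8, -0.7]
gripper_width: -0.002
grasp_force: 0.0
```

>>> play_rows([
  [-0.045,0.03,0],
  [-0.045,0.03,0],
  [-0.03,0.04,0],
  [0,0.05,0],
  [0,0.05,0],
  [0,0.05,0],
  [0,0,0],
  [0,0,0],
], turn=[0,0,0,0,0,0,0,0])

```text
time: 11.45
tool_pos: [0.41, 0.3138, 0.221]
tool_rot: [0.0, 0.956, 0.295, -0.001]
contact_force: [0.1, -0.3, 0.2]
gripper_width: -0.001
grasp_force: 0.0
```

```bash
python3 q.py; python3 - <<'E'
from h import *
C=cam("side"); side=grab_frame("side"); sc=grab_frame("scene"); S=cam("scene")
save("m3.png",np.hstack([cv2.resize(side[140:240,220:320],(400,400),interpolation=cv2.INTER_CUBIC),cv2.resize(sc[180:280,240:340],(400,400),interpolation=cv2.INTER_CUBIC)]))
a=np.array([.6655,-.1358]);d=np.array([.5642,-.8257])
lip=a-d*.269
for n,p in dict(blue=[*a,.076],c1=[*(a-d*.043),.076],c2=[*(a-d*.086),.076]).items(): print(n,proj(C,p))
for b in(.032,-.032):
  P=[*(lip+b*np.array([.8257,.5642])),.084]; print("lip",proj(C,P),proj(S,P))
hsv=cv2.cvtColor(side,cv2.COLOR_RGB2HSV); m=cv2.inRange(hsv,(108,120,80),(125,255,255)); m[:160]=0;m[:,:230]=0
n,l,st,ce=cv2.connectedComponentsWithStats(m); print(st[1:],ce[1:])
E
```

```text
11.45 [0.40996373 0.31377817 0.22095679] behind lip0 -0.3659 F along 0.3 [ 0.06 -0.32  0.18]
blue [266.05037621 185.24137636]
c1 [267.52732432 193.0095302 ]
c2 [269.07950558 201.17338023]
lip [265.24835604 240.12314501] [264.54536644 186.5483769 ]
lip [288.014854   237.98215339] [246.92207018 197.25353862]
[] []
```

View pics/m3.png

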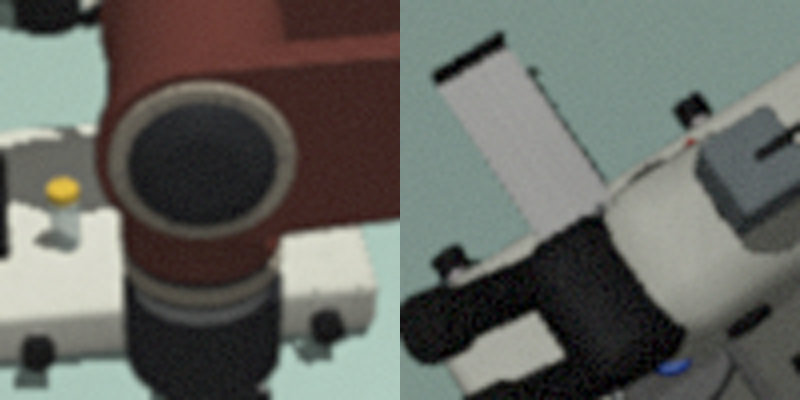

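Scene view of the lip, with its inner edge at about (249,201)–(266,190.5), and the TCP record both say about 113 mm drawn, so about 6 mm remain. I'll go back to the earlier viewing pose and measure by wrist camera numerically.

>>> play_rows([
  [0.0127,-0.0414,0.0154],
  [0.015,-0.045,0.015],
  [0.015,-0.045,0],
  [0.015,-0.045,0],
  [0.015,-0.045,0],
  [0.015,-0.045,0],
  [0.015,-0.04,0],
  [0,0,0],
], turn=[0,0,0,0,0,0,0,0])

```text
time: 12.55
tool_pos: [0.5128, 0.0045, 0.2517]
tool_rot: [0.0, 0.957, 0.292, -0.0]
contact_force: [-0.3, 0.6, 0.8]
gripper_width: 0.001
grasp_force: 0.0
```

```bash
cat > e.py <<'E'
from h import *
C=cam("wrist"); im=grab_frame("wrist"); save("w4.png",im); g=cv2.cvtColor(im,cv2.COLOR_RGB2GRAY).astype(int)
print(state()["time"],state()["tool_pos"],cam("wrist")[1])
for r in (88,92,110,125,140,155,177):
    print(r,[ (c,int(g[r,c])) for c in range(195,240,1)] if r==125 else "", [c for c in range(180,420) if abs(g[r,c+1]-g[r,c-1])>30])
t=trace("wrist","lip")
for d in t[:1]: print(d["p"],d["location"])
E
python3 e.py
```

```text
12.6 [0.51249117 0.00598515 0.25167009] [0.58042201 0.05369023 0.39366603]
88  [222, 223, 224, 381, 382, 384, 385]
92  [224, 225, 226, 419]
110  [199, 200, 201, 209, 210, 211, 213, 214, 215, 231, 232, 233, 363, 364, 369, 370, 413, 414, 415]
125 [(195, 148), (196, 149), (197, 148), (198, 148), (199, 149), (200, 151), (201, 119), (202, 59), (203, 16), (204, 32), (205, 39), (206, 39), (207, 32), (208, 17), (209, 3), (210, 5), (211, 36), (212, 66), (213, 75), (214, 81), (215, 155), (216, 194), (217, 195), (218, 194), (219, 191), (220, 144), (221, 84), (222, 71), (223, 74), (224, 75), (225, 74), (226, 75), (227, 75), (228, 76), (229, 74), (230, 75), (231, 75), (232, 75), (233, 75), (234, 75), (235, 76), (236, 75), (237, 76), (238, 75), (239, 76)] [201, 202, 210, 211, 212, 214, 215, 216, 219, 220, 221, 377, 378, 379, 380, 381, 382, 383, 384]
140  [202, 203, 204, 212, 213, 215, 216, 217, 219, 220, 221, 315, 316, 317, 336, 337, 338, 362, 363, 364, 372, 373, 374, 375, 381, 383, 384, 386, 416, 419]
155  [203, 204, 205, 213, 214, 346, 347, 348, 371, 372, 373, 374, 396, 398, 399]
177  [183, 184, 185, 289, 290, 335, 336, 337, 344, 375, 376]
0.82 [327.0, 129.2]
```

```bash
python3 - <<'E'
from h import *
C=cam("wrist"); d=np.array([.5642,-.8257,0]); a=np.array([.6655,-.1358,0]); y=np.array([.8257,.5642,0])
f=lambda u,z:(lambda P:(((P-a)@d).round(4),((P-a)@y).round(4)))(onz(C,u,z))
for u in((210,110),(211.05,125),(212.4,140),(213.5,155)): print("lip64",f(u,.064))
print("top208",f((208.2,125),.084))
for u in((384.6,88),(375.6,177)): print("rail",f(u,.072))
im=cv2.cvtColor(cv2.imread("pics/w1.png"),cv2.COLOR_BGR2GRAY).astype(int)
jm=cv2.cvtColor(cv2.imread("pics/w4.png"),cv2.COLOR_BGR2GRAY).astype(int)
for r in(89,176): print(im[r,374:394],jm[r,370:390])
E
```

```text
lip64 (np.float64(-0.2665), np.float64(0.0221))
lip64 (np.float64(-0.2664), np.float64(0.008))
lip64 (np.float64(-0.2659), np.float64(-0.0064))
lip64 (np.float64(-0.2658), np.float64(-0.0213))
top208 (np.float64(-0.2653), np.float64(0.0098))
rail (np.float64(-0.1036), np.float64(0.0413))
rail (np.float64(-0.1038), np.float64(-0.0425))
[81 80 80 80 80 80 81 80 82 83 63 31 19 22 45 69 75 75 73 74] [80 81 80 80 79 81 81 82 81 82 82 58 22 17 24 57 75 78 76 77]
[186 147  75  26  27  86 152 172 171 169 168 168 169 169 168 169 169 154
 138 133] [183 183 183 185 185 162 102 121 165 174 173 172 172 173 171 172 172 171
 172 171]
```

Wrist camera says 6.0 mm remain and the TCP record says about 6.2 mm. I'll re-hook and pull the last bit.

>>> play_rows([
  [0.0115,0.0235,0],
  [0.0115,0.0235,0],
  [0,0,-0.04],
  [0,0,-0.05],
  [0,0,-0.045],
  [0,0,-0.03],
  [0,0,-0.015],
  [0,0,0],
], turn=[0,0,0,0,0,0,0,0])

```text
time: 13.65
tool_pos: [0.535, 0.0553, 0.0712]
tool_rot: [-0.0, 0.956, 0.295, -0.001]
contact_force: [-0.1, -0.0, -0.3]
gripper_width: 0.004
grasp_force: 0.0
```

```bash
python3 q.py
```

```text
13.65 [0.53503195 0.05533359 0.0711665 ] behind lip0 -0.0819 F along -0.05 [-0.11 -0.01 -0.26]
```

>>> play_rows([
  [-0.0017,0.0025,0],
  [-0.0017,0.0025,0],
  [-0.0017,0.0025,0],
  [-0.0017,0.0025,0],
  [-0.0017,0.0025,0],
  [-0.0017,0.0024,0],
  [-0.0017,0.0024,0],
  [-0.0009,0.0013,0],
], turn=[0,0,0,0,0,0,0,0])

```text
time: 14.65
tool_pos: [0.5231, 0.0733, 0.0717]
tool_rot: [0.0, 0.956, 0.295, 0.0]
contact_force: [1.8, -1.6, -1.1]
gripper_width: -0.003
grasp_force: 1.1
```

>>> play_rows([
  [0,0,0],
  [0,0,0],
], turn=[0,0])

```text
time: 14.9
tool_pos: [0.523, 0.0734, 0.0717]
tool_rot: [-0.0, 0.956, 0.295, -0.0]
contact_force: [0.9, -1.5, 0.1]
gripper_width: -0.001
grasp_force: 0.5
```

```bash
python3 q.py
```

```text
14.9 [0.52295054 0.0734168  0.07168359] behind lip0 -0.1037 F along 1.8 [ 0.93 -1.55  0.13]
```

>>> play_rows([
  [-0.0004,0.0006,0],
  [0,0,0],
  [0.001,-0.0015,0],
  [0.0024,-0.0035,0],
  [0,0,0.03],
  [0,0,0.05],
  [0,0,0.05],
  [0,0,0.05],
], turn=[0,0,0,0,0,0,0,0])

```text
time: 15.9
tool_pos: [0.5257, 0.0689, 0.2533]
tool_rot: [-0.0, 0.956, 0.294, -0.0]
contact_force: [1.1, -0.6, 0.2]
gripper_width: -0.006
grasp_force: 0.0
```

>>> play_rows([
  [-0.013,-0.0615,0],
  [0,0,0],
  [0,0,0],
  [0,0,0],
], turn=[0,0,0,0])

```text
time: 16.4
tool_pos: [0.5129, 0.0086, 0.251]
tool_rot: [-0.0, 0.955, 0.295, -0.001]
contact_force: [-1.0, -0.2, 0.1]
gripper_width: -0.005
grasp_force: 0.0
```

```bash
python3 - <<'E'
from h import *
C=cam("wrist"); im=grab_frame("wrist"); save("w5.png",im); g=cv2.cvtColor(im,cv2.COLOR_RGB2GRAY).astype(int)
s=state(); print(s["time"],s["tool_pos"])
d=np.array([.5642,-.8257,0]); a=np.array([.6655,-.1358,0]); y=np.array([.8257,.5642,0])
def f(u,z): P=onz(C,u,z); return ((P-a)@d).round(4),((P-a)@y).round(4)
for r in(110,125,140,155): 
    dk=[c for c in range(170,240) if g[r,c]<38]; print(r,dk[0],dk[-1],g[r,dk[-1]:dk[-1]+3],f((dk[-1]+.5,r),.064))
for yy in(.041,-.041):
    u=proj(C,a+d*-.1+y*yy+[0,0,.072]); r=int(round(u[1])); c=int(u[0]); print(u,c-10,g[r,c-10:c+12])
print([ (x["p"],x["location"],f(x["location"],.075)) for x in trace("wrist","petri")[:1]])
E
```

```text
16.45 [0.5129185  0.00865645 0.25104611]
110 200 208 [24 64 78] (np.float64(-0.2692), np.float64(0.0231))
125 201 209 [35 67 77] (np.float64(-0.2691), np.float64(0.0091))
140 202 210 [34 65 72] (np.float64(-0.269), np.float64(-0.0054))
155 203 211 [33 67 78] (np.float64(-0.2689), np.float64(-0.0202))
[390.17411918  90.14091085] 380 [81 80 81 81 83 74 48 21 21 29 59 76 76 76 76 76 76 76 75 75 76 75]
[380.84302563 177.27870336] 370 [185 185 185 184 182 184 183 131  48  12  46 128 168 174 173 171 172 172
 172 172 173 172]
[(0.92, [482.1, 229.5], (np.float64(0.01), np.float64(-0.096)))]
```

The lip measures 269.0 mm from the axis, and the rail ends match their prediction within 0.2 px, so the blue dish's recess is under the objective. I'll retreat and hand in.

>>> play_rows([
  [-0.03,0.01,0],
  [-0.04,0.02,0],
  [-0.03,0.01,0],
  [0,0,0],
  [0,0,0],
], turn=[0,0,0,0,0])

```text
time: 17.12
tool_pos: [0.4135, 0.048, 0.2518]
tool_rot: [0.0, 0.956, 0.295, 0.0]
contact_force: [-0.3, 0.6, 0.7]
gripper_width: -0.001
grasp_force: 0.0
```

```bash
python3 - <<'E'
from h import *
C=cam("side"); im=grab_frame("side"); h=cv2.cvtColor(im,cv2.COLOR_RGB2HSV); m=cv2.inRange(h,(105,90,50),(130,255,255))
n,l,st,ce=cv2.connectedComponentsWithStats(m)
print([(s.tolist(),c.round(1).tolist()) for s,c in zip(st[1:],ce[1:]) if s[4]>8], proj(C,[.6655,-.1358,.076]))
print(job_done())
E
```

```text
[([284, 124, 14, 8, 70], [290.5, 127.7]), ([410, 128, 20, 6, 41], [420.6, 130.5]), ([178, 149, 22, 25, 418], [189.4, 161.9]), ([260, 182, 12, 8, 75], [265.7, 185.9])] [266.05037621 185.24137636]
the job is handed in; nothing more can be done
None
```

I drew the carrier out about 119.5 mm and handed the job in at about 17 s, with the arm clear. The lip ended 269.0 mm from the objective's axis, so the blue dish is centred by measurement to about 1–2 mm, and I saw no sign of contact with anything else.

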